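# Set out the sugar and the tea cups

## Task

Make the tea corner ready: with a fingertip under the folded-down flap, roll the green sugar jar round on its turntable until its label faces straight out to the front, square to the flap's free edge. Then pick up the straightedge by its grip block and push the three short cups with its edge, upright, into a straight row centred on the pale marble band, and lay the straightedge flat on the counter clear of the cups. Do not touch the cups with the gripper or the arm, and leave the tall tumbler, the salt shaker and the spoon where they are.

Things in the scene. Friction and masses are not known exactly. Their poses are not given: they have to be found in the camera images.
- stand: fixed turntable foot with the wall shelf and flap above it. Origin: on the counter, on the turntable's upright axis. Its -x is the front: square to the flap's free edge, out from under it (roughly world +y, the robot's left). +x runs back to a wall panel 325 mm behind the axis, 420 mm high. A shelf 340 mm wide, with tins to 430 mm high, lies 130 to 325 mm behind the axis at height 264 mm
- flap_edge (a point): middle of the free edge (a 10 mm rod) of the steel flap folded down over the jar; it does not move. 85 mm in front of the turntable axis, 210 mm high. The flap is 260 mm wide and slopes up from here to its hinge 130 mm behind the axis, 262 mm high. The jar is reached from the front below this edge with the tool leaning about 40 deg, the gripper's body staying outside the edge
- jar (a joint): angle (rad) of the green ceramic sugar jar on its turntable: 0 = label faces the front (the stand's -x), growing counter-clockwise seen from above, stops at -3.1 and 3.1. At the start negative: label turned toward the table's far end (world +x). Light bearing friction (0.04 N m): a fingertip pressed lightly on the wall and moved along it drags it round; it stays where left. It cannot tip or slide
- label (a point): middle of the jar's label (cream paper, thin dark border, 58 mm round the jar, 62 mm high), 79 mm above the counter; turns with the jar. The jar's smooth upright wall has radius 55 mm about the stand's axis from 33 to 125 mm above the counter; steel disc below it of radius 58 mm (16 to 28 mm high) on a foot of radius 62 mm; lid with knob, top at 173 mm
- band: a flat pale marble band let into the dark stone counter, flush, 64 mm wide (along its own x) and 340 mm long (along its own y). Origin: its centre, at counter height; its x points away from the robot, across the row
- cup_a: one of three identical short straight-sided open steel cups, 64 mm across, 50 mm high, about 90 g; standing loose on the counter short of the band (on its robot side). Origin: centre of its underside, z up
- cup_b: one of three identical short straight-sided open steel cups, 64 mm across, 50 mm high, about 90 g; standing loose on the counter short of the band (on its robot side). Origin: centre of its underside, z up
- cup_c: one of three identical short straight-sided open steel cups, 64 mm across, 50 mm high, about 90 g; standing loose on the counter short of the band (on its robot side). Origin: centre of its underside, z up
- straightedge: loose steel-faced wooden bar lying on the robot's side of the cups: 300 mm long (its y), 26 mm wide (its x; upright faces at -13 and +13 mm), 30 mm high, about 250 g. A wooden grip block stands on its middle: 42 mm long (y), 24 mm wide (x), 30 to 72 mm high. Origin: centre of underside. Held by the block's two ends (closing along y) the fingers stay behind the steel face
- tumbler: bystander, loose: tall steel tumbler, 66 mm across the mouth, 90 mm high; origin under its centre
- shaker: bystander, loose: small closed steel salt shaker, 40 mm across, 64 mm high; origin under its centre
- spoon: bystander, loose: steel spoon 160 mm long lying on the counter; origin under its middle

How it is judged:
By the outcome, as a careful person would: the job done as asked, in the order asked, and still so for the second after the job is handed in, with the robot touching nothing.
It also fails if it takes over 67 s, if anything falls off the work surface, if the arm or the gripper's body presses on something with over 40 N, if the wrist force passes 120 N, or if a joint passes its speed limit or range.

## Robot

A 6-joint arm with a two-finger parallel gripper is mounted at the origin on the work surface. World frame = base frame: x ahead of the robot, y to its left, z up, the work surface at z = 0. Lengths are in mm, angles in rad, forces in N, time in s.
With the tool pointing down it reaches from about 375 to 825 mm from the base axis. Payload 5.5 kg.
Tool frame: the origin (TCP) lies midway between the tips of the shut fingers; the grasp point (between the pads) lies 19 mm behind it; z points along the fingers, y is the line along which they close (so a half turn about z gives the same grasp; the last joint's range is limited). The gripper opens to 85 mm and grips with 20 to 120 N. Pads are 22 mm wide; open, the fingers measure 114 mm over their backs; the gripper's body (76 mm by 85 mm) begins 54 mm behind the grasp point. The pads swing forward as they close: fully open they stand 13 mm farther back than shut.
Start: joints at [-1.238, 0.314, -0.047, 1.21, 0, 1.571], TCP at [196.011, -567.075, 231.299] pointing down, gripper open.
Joint ranges: [-2.67, 2.67], [-0.69, 1.73], [-1.03, 1.25], [-2.08, 2.16], [-1.42, 1.45], [-3.14, 3.14]. Speed limits (rad/s): [2.39, 2.39, 3.01, 3.14, 3.14, 3.14].

## Interface

Orientations are given as a unit quaternion [w, x, y, z].
In Python, from cell import arm gives the robot as it stands. Calls block until the motion is done:
- arm.move_to(position, orientation): joint-space move of the TCP to a pose.
- arm.servo_line(position, rate=150, frame=None): straight line of the TCP; frame=None keeps the orientation; rate is the mean speed in mm/s.
- arm.move_joints(angles): joint-space move.
- arm.command_gripper(opening, grip_force=None): finger opening in mm; grip_force is the grip in N (None keeps the last); returns when the fingers have stopped.
- arm.pause(seconds).
- arm.inverse_kinematics(position, orientation): joint angles nearest the present ones, or None.
- arm.camera(name): name is "scene" or "side" or "wrist"; returns the picture (400x640x3 uint8, blue, green, red); there is no depth.
- arm.camera_info(name): a dict with "mtx" (3x3 intrinsics, pixels), "pose" (4x4, takes a point from camera to world coordinates). Camera axes: x right, y up, looking along -z (the intrinsics and any distortion apply to the point x, -y, -z); pixel columns grow to the right and rows downward; lengths in mm; the calibration is good to about 2 mm. A picture is of the moment at which its call begins: read the wrist's pose just before it. camera_info takes no time and is no camera call; for the wrist camera it gives the pose at the moment of the call.
A pose or a line that the arm cannot do raises arm.Unreachable and nothing moves.
- arm.close_job(): hands the job in; it is judged then, once.
Readings, each from a call of its own:
- arm.get_clock(): time.
- arm.get_qpos(): joint angles.
- arm.get_dq(): joint speeds.
- arm.get_joint_torque(): joint torques, N m.
- arm.get_position(): TCP position.
- arm.get_ee_rot(): TCP orientation.
- arm.get_contact_force(): force on the tool from outside, world axes, zero at the start.
- arm.get_moment(): the same for the moment, N m.
- arm.get_opening(): finger opening in mm.
- arm.get_gripper_force(): force on a finger pad.
Only numpy, scipy, OpenCV 4.12 (cv2) and the standard library are available. Lean on these libraries where they do the work, as an engineer would, in place of code of your own. Each camera call takes 0.05 s, during which the arm holds its last target. There are 200 camera calls.

## Working session

There is one attempt and no reset: what is moved stays moved. The work goes in short steps, each a Python script; the robot and the scene stay as the last script left them, time stands still between calls to the robot, and variables do not carry over. Pictures are saved under pics/ and viewed, at most 11 in all, crops included, and the job is handed in when it is done.

```bash
ls; mkdir -p pics
python3 - <<'E'
from cell import arm
import cv2,numpy as np
a=arm.camera("scene");b=arm.camera("side")
cv2.imwrite("pics/scene0.png",a);cv2.imwrite("pics/side0.png",b)
np.set_printoptions(precision=3,suppress=True)
for n in("scene","side","wrist"):
    i=arm.camera_info(n);print(n,i)
E
```

```text
cell.py
pics
scene {'mtx': array([[466.791,   0.   , 317.368],
       [  0.   , 466.791, 201.931],
       [  0.   ,   0.   ,   1.   ]]), 'pose': array([[  -0.824,   -0.526,    0.208,  801.77 ],
       [   0.566,   -0.772,    0.29 ,  307.951],
       [   0.008,    0.357,    0.934, 1181.103],
       [   0.   ,    0.   ,    0.   ,    1.   ]])}
side {'mtx': array([[371.506,   0.   , 317.33 ],
       [  0.   , 371.506, 200.983],
       [  0.   ,   0.   ,   1.   ]]), 'pose': array([[ -0.949,   0.236,  -0.21 , 395.368],
       [ -0.316,  -0.74 ,   0.594, 430.978],
       [ -0.015,   0.63 ,   0.776, 716.801],
       [  0.   ,   0.   ,   0.   ,   1.   ]])}
wrist {'mtx': array([[280.448,   0.   , 317.512],
       [  0.   , 280.448, 196.959],
       [  0.   ,   0.   ,   1.   ]]), 'pose': array([[   0.326,    0.904,    0.275,  266.65 ],
       [  -0.945,    0.313,    0.094, -542.658],
       [  -0.001,   -0.291,    0.957,  372.843],
       [   0.   ,    0.   ,    0.   ,    1.   ]])}
```

View pics/scene0.png

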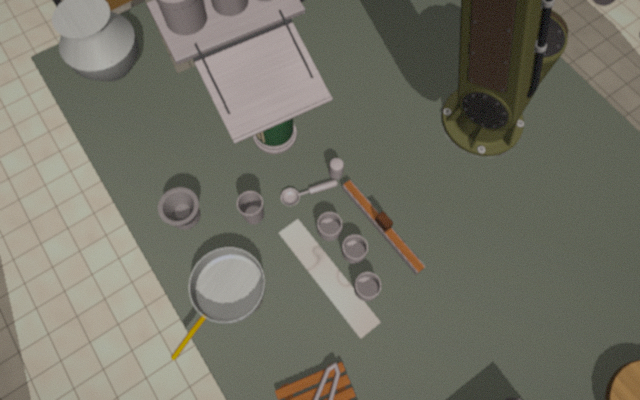

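View pics/side0.png

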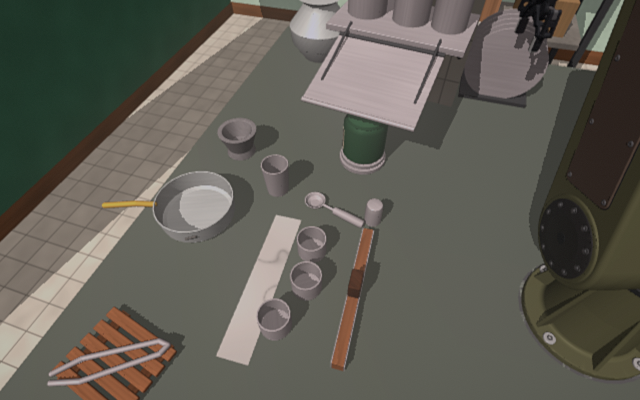

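The scene view shows the band at about (330,277), cups at (330,225), (355,247) and (368,286), the bar from (347,183) to (420,268), the shaker at (336,168), the tumbler at (250,206) and the spoon at (308,192). The flap edge runs from (236,137) to (330,97), with the green jar at (278,132). The side view shows the same things; the label is not visible in either.

```bash
cat > h.py <<'E'
import cv2,numpy as np
from cell import arm
np.set_printoptions(precision=2,suppress=True)
def ray(info,u,v):
    P=info["pose"];d=np.linalg.inv(info["mtx"])@[u,v,1.];d=P[:3,:3]@(d*[1,-1,-1]);return P[:3,3],d/np.linalg.norm(d)
def onz(info,u,v,z):
    o,d=ray(info,u,v);return o+d*(z-o[2])/d[2]
def proj(info,p):
    P=info["pose"];c=P[:3,:3].T@(np.asarray(p,float)-P[:3,3]);q=info["mtx"]@(c*[1,-1,-1]);return q[:2]/q[2]
def tri(rays):
    A=np.zeros((3,3));b=np.zeros(3)
    for o,d in rays:
        M=np.eye(3)-np.outer(d,d);A+=M;b+=M@o
    return np.linalg.solve(A,b)
E
python3 - <<'E'
from h import *
for n,hull in(("scene",(230,120,440,340)),("side",(210,195,395,375))):
    im=cv2.imread(f"pics/{n}0.png");I=arm.camera_info(n);x0,y0,x1,y1=hull
    hsv=cv2.cvtColor(im,cv2.COLOR_BGR2HSV);roi=np.zeros(im.shape[:2],np.uint8);roi[y0:y1,x0:x1]=1
    band=((hsv[...,2]>150)&(hsv[...,1]<60)).astype(np.uint8)*roi
    bar=((hsv[...,0]<18)&(hsv[...,1]>90)).astype(np.uint8)*roi
    for nm,m,z in(("band",band,0),("bar",bar,30)):
        cs,_=cv2.findContours(m,cv2.RETR_EXTERNAL,cv2.CHAIN_APPROX_NONE);c=max(cs,key=cv2.contourArea)
        w=np.array([onz(I,*p[0],z)[:2] for p in c],np.float32);r=cv2.minAreaRect(w);print(n,nm,cv2.contourArea(c),r)
a=cv2.imread("pics/scene0.png")[80:320,180:440];b=cv2.imread("pics/side0.png")[85:345,210:450]
cv2.imwrite("pics/c1.png",cv2.resize(a,None,fx=2.5,fy=2.5,interpolation=2)[:600,:800]);cv2.imwrite("pics/c2.png",cv2.resize(b,None,fx=2.3,fy=2.3,interpolation=2))
E
```

```text
scene band 3146.5 ((631.0767211914062, 122.25889587402344), (64.10848999023438, 340.3908996582031), 3.3307509422302246)
scene bar 893.5 ((433.5959777832031, 95.8427963256836), (35.51919937133789, 302.3441467285156), 3.1979258060455322)
side band 4205.5 ((608.2296142578125, 119.32164001464844), (110.15365600585938, 340.7273864746094), 3.2774319648742676)
side bar 1435.5 ((441.2198181152344, 98.74220275878906), (24.01438331604004, 307.6444396972656), 3.1613564491271973)
```

View pics/c1.png

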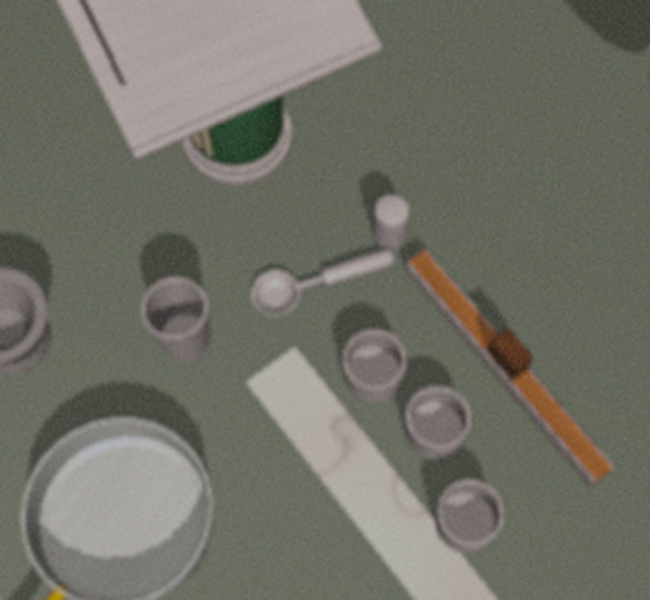

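View pics/c2.png

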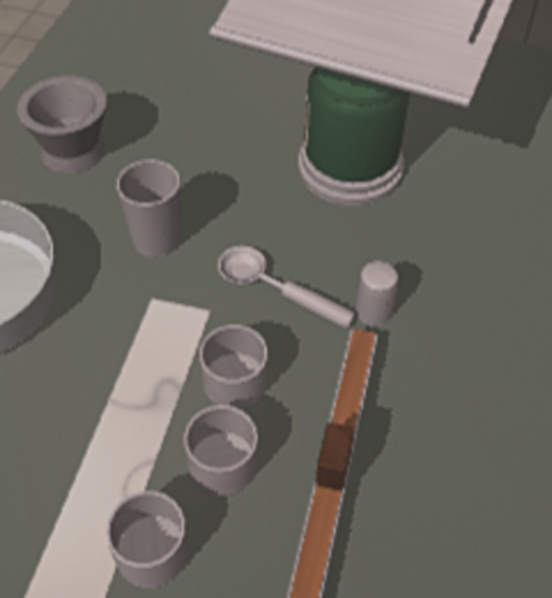

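The crops show the rims: cups in c1 at (374,357), (438,420) and (470,513), shaker top at (392,211), and spoon from (275,290) to (390,258). A sliver of label sits on the jar's left side at c1 (200,137).

Run:
```python
from h import *
S=arm.camera_info("scene");D=arm.camera_info("side")
s=lambda u,v:(180+u/2.5,80+v/2.5)
d=lambda u,v:(210+u/2.3,85+v/2.3)
F={"cupa":((374,357),(233,352),50),"cupb":((438,420),(221,438),50),"cupc":((470,513),(147,530),50),
"flapL":((137,156),(212,34),210),"flapR":((380,47),(467,101),210),"shk":((392,211),(378,275),64),"tum":((175,308),(148,182),90),
"spoonhead":((275,290),(242,265),5),"spoonend":((392,257),(352,322),5),"bar_p":((417,250),(364,333),30),"bar_n":((602,473),None,30),"block":((514,349),(336,440),72)}
for k,(a,b,z) in F.items():
    p=onz(S,*s(*a),z)
    if b: print(k,p,onz(D,*d(*b),z),tri([ray(S,*s(*a)),ray(D,*d(*b))]))
    else: print(k,p)
print(arm.inverse_kinematics([430,100,150],[0,1,0,0]))
```

```text
cupa [555.91  21.61  50.  ] [556.14  21.31  50.  ] [556.01  21.73  50.61]
cupb [541.07 112.07  50.  ] [537.16 108.32  50.  ] [538.94 109.51  47.6 ]
cupc [570.39 205.01  50.  ] [566.48 204.14  50.  ] [568.54 203.34  44.12]
flapL [ 660.27 -224.84  210.  ] [ 658.38 -226.    210.  ] [ 659.38 -226.25  208.93]
flapR [ 403.67 -194.7   210.  ] [ 404.45 -200.01  210.  ] [ 404.98 -192.62  215.19]
shk [449.98 -97.23  64.  ] [447.39 -97.83  64.  ] [448.28 -98.99  61.34]
tum [ 699.23 -122.5    90.  ] [ 697.87 -124.66   90.  ] [ 698.46 -123.56   89.88]
spoonhead [ 590.91 -112.86    5.  ] [ 594.06 -114.7     5.  ] [ 592.22 -110.44   10.98]
spoonend [463.61 -73.18   5.  ] [463.53 -77.83   5.  ] [463.96 -72.63  10.29]
bar_p [443.83 -56.61  30.  ] [446.89 -50.79  30.  ] [445.3  -55.13  27.63]
bar_n [432.92 245.75  30.  ]
block [439.69  99.54  72.  ] [440.64  91.15  72.  ] [441.44  99.56  83.35]
[ 0.23  0.07 -0.54  0.96  0.   -2.91]
```

```bash
cat >> h.py <<'E'
from scipy.spatial.transform import Rotation as Ro
def quat(M): return Ro.from_matrix(M).as_quat(scalar_first=True)
A=np.array([522.2,-295.5]);FR=np.array([.113,.9936]);RT=np.array([.9936,-.113]) # axis, front, flap dir (towards +x)
CS=1  # sign of tool x towards camera side
def lean(L,az=0.):
    # tool leaning L rad, coming from the front (az: rotated about z), camera on low front side
    f=Ro.from_rotvec([0,0,az]).apply([*FR,0]);u=np.array([0,0,1.])
    z=-np.sin(L)*f-np.cos(L)*u;x=CS*(np.cos(L)*f-np.sin(L)*u);y=np.cross(z,x)
    return quat(np.column_stack([x,y,z]))
def wall(th,r,h):  # th about front, ccw positive
    f=Ro.from_rotvec([0,0,th]).apply([*FR,0]);return np.array([*A,0])+r*f+[0,0,h]
E
python3 - <<'E'
from h import *
import h
q=arm.get_ee_rot();R=Ro.from_quat(q,scalar_first=True).as_matrix();print(R)
C=arm.camera_info("wrist")["pose"];off=R.T@(C[:3,3]-arm.get_position());print("cam in tool",off)
h.CS=int(np.sign(off[0]))
print(arm.get_qpos())
print("lift",arm.inverse_kinematics([150,-430,480],q))
for L in(.6,.7,.8):
  for th in(-.6,0,.6):
    print(L,th,arm.inverse_kinematics(wall(th,62,80),lean(L)),arm.inverse_kinematics(wall(0,180,200),lean(L)) is not None)
E
```

```text
[[ 0.95  0.33 -0.  ]
 [ 0.33 -0.95  0.  ]
 [-0.   -0.   -1.  ]]
cam in tool [  74.73    0.28 -142.32]
[-1.24  0.31 -0.05  1.21 -0.    1.57]
lift [-1.24  0.06  0.21  1.72 -0.    1.57]
0.6 -0.6 [-0.11  0.45 -0.35  0.77 -0.6   1.58] True
0.6 0 [-0.09  0.4  -0.44  0.75 -0.6   1.6 ] True
0.6 0.6 [-0.11  0.34 -0.53  0.7  -0.6   1.58] True
0.7 -0.6 [-0.06  0.49 -0.36  0.77 -0.7   1.64] True
0.7 0 [-0.04  0.44 -0.44  0.76 -0.7   1.67] True
0.7 0.6 [-0.06  0.38 -0.53  0.71 -0.7   1.65] True
0.8 -0.6 [-0.02  0.53 -0.35  0.79 -0.8   1.7 ] True
0.8 0 [ 0.    0.48 -0.43  0.78 -0.79  1.74] True
0.8 0.6 [-0.01  0.43 -0.52  0.72 -0.79  1.72] True
```

Run:
```python
from h import *
arm.command_gripper(0)
arm.move_joints([-1.238,0.06,0.21,1.72,0,1.571])
q=arm.get_qpos();q[0]=0.15;arm.move_joints(q)
arm.move_to(wall(0,140,130),lean(.7))
I=arm.camera_info("wrist");im=arm.camera("wrist");cv2.imwrite("pics/w1.png",im)
print(arm.get_clock(),arm.get_position(),proj(I,wall(0,55,79)),proj(I,wall(1.2,55,79)),proj(I,wall(-1.2,55,79)),proj(I,wall(0,85,210)))
```

```text
5.675 [ 539.21 -156.2   131.31] [315.71 232.27] [265.83 247.47] [365.95 247.13] [315.41 416.07]
```

View pics/w1.png

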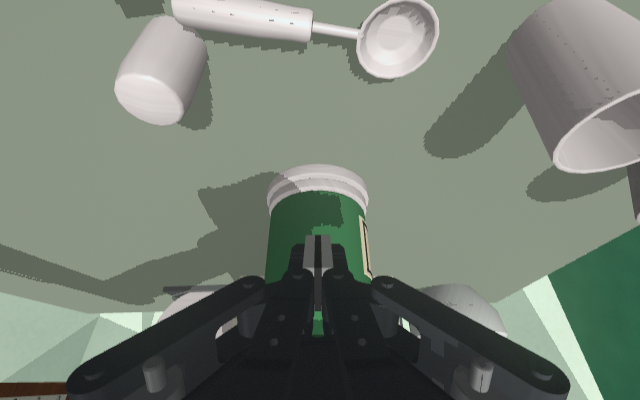

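The wrist view (upside down) shows the jar at about (318,230), foot edge at (318,170), with the label's near edge at about (361,240) on the +x side. The spoon, shaker and tumbler lie near the top.

```bash
cat >> h.py <<'E'
def cyl(I,u,v,r=55):
    o,d=ray(I,u,v);p=o[:2]-A;a=d[:2]@d[:2];b=p@d[:2];c=p@p-r*r;D=b*b-a*c
    if D<0:return None
    P=o+d*(-b-D**.5)/a;w=P[:2]-A;return np.arctan2(FR[0]*w[1]-FR[1]*w[0],FR@w),P[2]
def label(I,im):
    hsv=cv2.cvtColor(im,cv2.COLOR_BGR2HSV);out=[]
    for h in np.arange(45,116,2.):
        row=[]
        for th in np.radians(np.arange(-85,85.1,.5)):
            u,v=proj(I,wall(th,55,h))
            x=hsv[int(round(v)),int(round(u))] if 0<=v<399 and 0<=u<639 else (0,0,0)
            row.append(2 if (x[2]>120 and x[1]<90) else 1 if 40<x[0]<95 and x[1]>90 else 0)
        out.append(row)
    return np.array(out)
E
python3 - <<'E'
from h import *
im=cv2.imread("pics/w1.png");I=arm.camera_info("wrist");hsv=cv2.cvtColor(im,cv2.COLOR_BGR2HSV)
for v in(205,215,225,235):
    g=[u for u in range(240,400) if 40<hsv[v,u,0]<95 and hsv[v,u,1]>90]; print(v,g[0],g[-1],hsv[v,355:374].tolist()[::2])
for h in(60,80):
    ths=np.linspace(-1.5,1.5,61);us=[proj(I,wall(t,55,h)) for t in ths];us=np.array(us);print(h,us[us[:,0].argmin()],us[us[:,0].argmax()])
# foot circle r62 z16 far silhouettes vs prediction
print(proj(I,wall(0,62,16)),proj(I,wall(0,62,0)))
for u,v in((359,220),(361,230),(363,240),(366,250),(359,215)): print(u,v,cyl(I,u,v))
print([int(v) for v in range(150,200) if hsv[v,318,2]>hsv[v-1,318,2]+25],hsv[155:195:2,318,2])
E
```

```text
205 277 358 [[67, 105, 114], [67, 104, 110], [61, 41, 136], [4, 9, 209], [4, 9, 208], [11, 11, 180], [30, 13, 179], [48, 29, 150], [46, 29, 150], [49, 27, 150]]
215 272 363 [[66, 106, 116], [67, 105, 112], [30, 46, 167], [67, 102, 105], [66, 99, 98], [38, 17, 170], [47, 27, 149], [48, 29, 150], [48, 29, 150], [48, 29, 150]]
225 270 358 [[67, 109, 115], [68, 107, 112], [50, 59, 143], [24, 45, 203], [27, 33, 77], [45, 10, 51], [47, 27, 149], [47, 27, 149], [48, 29, 149], [47, 27, 149]]
235 269 359 [[68, 111, 117], [66, 105, 114], [67, 113, 111], [24, 45, 199], [23, 45, 203], [23, 42, 122], [30, 32, 160], [48, 29, 149], [49, 27, 149], [48, 29, 149]]
60 [266.22 234.92] [365.41 235.62]
80 [264.41 252.24] [367.23 251.85]
[315.53 173.18] [315.52 161.12]
359 220 (np.float64(-0.9564694375283055), np.float64(53.98139616935413))
361 230 (np.float64(-1.0031509126387295), np.float64(64.43286922316331))
363 240 (np.float64(-1.054335042769874), np.float64(74.45690831665766))
366 250 (np.float64(-1.1891633702467774), np.float64(82.48104417067952))
359 215 (np.float64(-0.9778392321821235), np.float64(47.50033046031962))
[] [150 151 150 149 155 185 189 194 193 214 207 203 186 191 192 197 214 193
  85  82]
```

```bash
cat >> h.py <<'E'
A=A+2*RT
H=72.;L0=.74
def pose(th,r): return wall(th,r,H),lean(L0,.6*th)
def frad(th,b): 
    f=Ro.from_rotvec([0,0,th]).apply([*FR,0]);return (np.array(arm.get_contact_force())-b)@f
def stroke(t0,t1,goal=8.,n=10):
    arm.move_to(*pose(t0,85));arm.pause(.1);b=np.array(arm.get_contact_force());r=85.
    p,q=pose(t0,71);arm.servo_line(p,rate=100,frame=q);r=71.;f=frad(t0,b);log=[]
    while f<goal*.7 and r>56:
        r-=.7;p,q=pose(t0,r);arm.servo_line(p,rate=25,frame=q);f=frad(t0,b);log.append((r,f))
    print("touch",np.array(log)[-4:])
    if r<=56: print("no contact");return
    fs=[]
    for t in np.linspace(t0,t1,n+1)[1:]:
        f=frad(t,b);r-=np.clip((goal-f)*.08,-.6,.6);p,q=pose(t,r);arm.servo_line(p,rate=60,frame=q);fs.append((r,f))
    print(np.array(fs).T)
    p,q=pose(t1,90);arm.servo_line(p,rate=150,frame=q)
E
python3 - <<'E'
from h import *
im=cv2.imread("pics/w1.png");I=arm.camera_info("wrist")
for u,v in((359,220),(360,230),(361,235)): print(cyl(I,u,v))
for t in(-.42,.42):print([arm.inverse_kinematics(*pose(t,r)) for r in(64,90)])
stroke(-.4,.4)
arm.move_to(wall(0,140,130),lean(.7))
I=arm.camera_info("wrist");im=arm.camera("wrist");cv2.imwrite("pics/w2.png",im);print(arm.get_clock())
M=label(I,im)[::3,::4]
for r in M: print(''.join(map(str,r)))
E
```

```text
(np.float64(-0.8795650352404443), np.float64(55.787332798822945))
(np.float64(-0.8811628475957219), np.float64(67.10191348746932))
(np.float64(-0.9001518229160153), np.float64(72.21564765285456))
[array([-0.05,  0.63, -0.16,  1.06, -0.7 ,  1.99]), array([-0.02,  0.66, -0.11,  1.1 , -0.69,  2.03])]
[array([-0.03,  0.3 , -0.71,  0.41, -0.73,  1.35]), array([ 0.02,  0.3 , -0.71,  0.46, -0.73,  1.42])]
touch [[59.1   0.46]
 [58.4   2.36]
 [57.7   5.17]
 [57.    8.21]]
[[57.02 56.91 56.84 56.8  56.78 56.74 56.75 56.78 56.89 56.95]
 [ 8.26  6.58  7.15  7.48  7.76  7.48  8.15  8.38  9.4   8.67]]
15.0083
22222222220010111111111111111110000000000000000000000000000010001001111001111100000000
22222222222222222222222222222222222222222000000000000001000000111111111111111010000000
22222222222220002222222222222222222202222000000000000100100101111111011111111101100000
22222222222222022222222222222222222202222000000000001100011111111111111111111110000011
22222222222222022222222222222222222202222100000010011111111111111111111111111111100000
22222222222222022222222222222222222202222111110001111111111111111111111111111110000011
22222222202222022222222222222222222000000000000001111111111111111111111111111111000000
22222222222220002222222222222222222200000000000001000111111111111111111111111100011111
22222222222222022222222222222200000000000000000000000000111111111111111111111110000001
22222222222220002222222222222000000000000000000000000000111111111111111111111111100000
22222222222220000000000000000000000000000000000000000000011111111111111111111110000110
00000000022222222222222222200000000000222000022200000000001111111111111111110000000000
```

```bash
cat >> h.py <<'E'
def look(name,th=0):
    arm.move_to(wall(0,150,140),lean(.7))
    I=arm.camera_info("wrist");im=arm.camera("wrist");cv2.imwrite(f"pics/{name}.png",im);print(arm.get_clock());return I,im
E
python3 - <<'E'
from h import *
stroke(-.29,.295,n=7)
I,im=look("w3");sc=arm.camera("scene");cv2.imwrite("pics/scene1.png",sc)
M=label(I,im)[::3,::4]
for r in M: print(''.join(map(str,r)))
big=cv2.resize(im[150:320,220:420],None,fx=3.4,fy=3.4,interpolation=2);cv2.imwrite("pics/w3c.png",big)
E
```

```text
touch [[59.1   0.35]
 [58.4   3.62]
 [57.7   5.5 ]
 [57.    8.69]]
[[57.06 57.03 57.02 57.1  57.12 57.1  57.12]
 [ 8.76  7.63  7.85  8.98  8.24  7.85  8.19]]
23.5333
22222222000111111111111111111111000000000000000000000000000000000001000010000000000000
22222220220111111111111111122222222222222222222222222222220000000000000000000100000000
22222222000111111111111111122220022222222222222222222002220000011000000000010000000000
22222222210111111111111111122220022222222222222222222002220100001100001010111100010000
22222222001111111111111111122220022222222222222222222002220010111111000011111000000000
22222222211111111111111111112220222222222222222222222002220001100111111011110100000000
22222222001111111111111111122220222222222222222222222002220100111011011111111100000000
22222220221111111111111111122220022200000000000022222002221111001111111111111100000000
22222222200111111111111111112220022200000000000002000002220111111111111111111110000000
22222220021111111111111111120000000000000000000000000000221111111111111111111011100000
22222222200111111111111111120000000000000000000000000000221111111111111111111110000001
22222222001111111111111111110000000000000000000000000000001111111111111111111111000000
```

View pics/w3c.png

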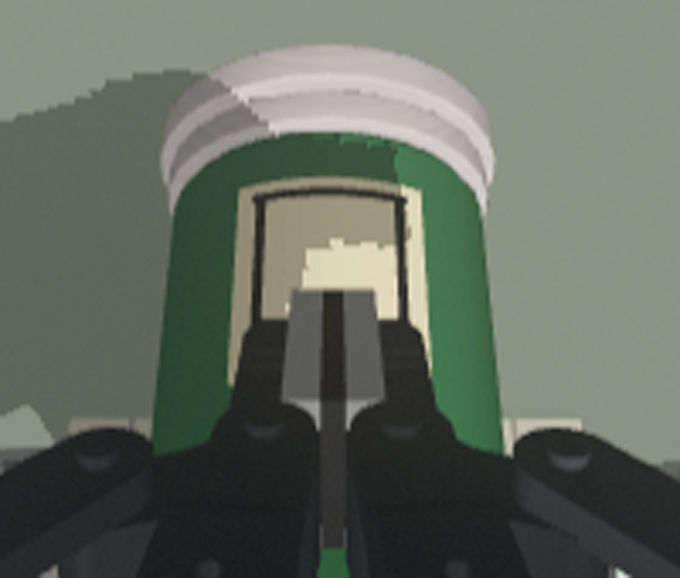

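The crop shows the label centred on the jar (label edges 236–424, wall 172–488, both mid 330), so it faces my assumed front. I'll refine that front direction with a fitted flap edge, and the cups and band from the pictures.

Run:
```python
from h import *
def edge(I,g,p0,p1,w=9):
    # sub-pixel strongest gradient across line p0->p1
    p0,p1=map(np.array,(p0,p1));t=(p1-p0)/np.linalg.norm(p1-p0);n=np.array([-t[1],t[0]]);out=[]
    for s in np.linspace(.08,.92,60):
        c=p0+s*(p1-p0);k=np.arange(-w,w+.1,.5);xy=(c+k[:,None]*n).astype(np.float32)
        v=cv2.remap(g,xy[:,0].reshape(1,-1),xy[:,1].reshape(1,-1),cv2.INTER_LINEAR)[0].astype(float)
        d=abs(np.gradient(cv2.GaussianBlur(v.reshape(1,-1),(5,1),0)[0]));i=d.argmax();out.append(c+n*((d[max(0,i-3):i+4]*k[max(0,i-3):i+4]).sum()/d[max(0,i-3):i+4].sum()))
    return np.array(out)
for n,p0,p1 in(("scene",(180+137/2.5,80+156/2.5),(180+380/2.5,80+47/2.5)),("side",(210+212/2.3,85+34/2.3),(210+467/2.3,85+101/2.3))):
    I=arm.camera_info(n);ims=[cv2.imread(f"pics/{n}0.png")]+([cv2.imread("pics/scene1.png")] if n=="scene" else [])
    for im in ims:
        e=edge(I,cv2.cvtColor(im,cv2.COLOR_BGR2GRAY),p0,p1)
        w=np.array([onz(I,*p,207)[:2] for p in e],np.float32)
        vx,vy,x,y=cv2.fitLine(w,cv2.DIST_HUBER,0,.01,.01).ravel();res=(w-[x,y])@[-vy,vx];print(n,np.degrees(np.arctan(vy/vx)),x,y,np.std(res),np.median(abs(res)))
I=arm.camera_info("scene");
for zz in(0,):
    im=cv2.imread("pics/scene0.png");g=cv2.cvtColor(im,cv2.COLOR_BGR2GRAY)
    c=np.array([631.1,122.3]);a=np.radians(3.33);ex=np.array([np.cos(a),np.sin(a)]);ey=np.array([-ex[1],ex[0]])
    for s in(1,-1):
        P=[proj(I,[*(c+s*32*ex+k*ey),0]) for k in((-165,165) if s>0 else (-165,-40))]
        w=np.array([onz(I,*p,0)[:2] for p in edge(I,g,*P,w=5)],np.float32);vx,vy,x,y=cv2.fitLine(w,cv2.DIST_HUBER,0,.01,.01).ravel()
        print("band edge",s,np.degrees(np.arctan2(-vx,vy)) ,((np.array([x,y])-c)@ex))
```

```text
scene -6.838471 489.65942 -205.40341 0.65769327 0.39452857
scene -5.6192193 527.0439 -210.71648 1.1288337 0.92381704
side -7.297063 512.6494 -211.75696 0.4181175 0.28861827
band edge 1 -176.65428 32.97463865076717
band edge -1 -176.75206 -33.04252106195463
```

```bash
cat >> h.py <<'E'
BA=np.radians(3.3);EX=np.array([np.cos(BA),np.sin(BA)]);EY=np.array([-EX[1],EX[0]]);BC=np.array([631.1,122.3])
def down(a,s=1): # tool down, closing along y rotated by a; camera on s*x side
    x=s*np.array([np.cos(a),np.sin(a),0]);z=np.array([0,0,-1.]);return quat(np.column_stack([x,np.cross(z,x),z]))
E
python3 - <<'E'
from h import *
for s in(1,-1):print(s,arm.inverse_kinematics([437,97,240],down(BA,s)),arm.inverse_kinematics([583,110,52],down(BA,s)),arm.inverse_kinematics([437,97,48],down(BA,s)))
s=-1 if arm.inverse_kinematics([583,110,52],down(BA,-1)) is not None else 1
p=np.array(arm.get_position());arm.servo_line(p+[10,60,110],rate=250)
arm.move_to([445,97,260],down(BA,s));arm.command_gripper(85)
I=arm.camera_info("wrist");im=arm.camera("wrist");cv2.imwrite("pics/w4.png",im);print(s,arm.get_clock(),arm.get_position())
print([proj(I,p) for p in([446,-53,30],[433,246,30],[440,97,72],[556,21,50],[540,110,50],[568,204,50])])
np.save("w4pose.npy",I["pose"])
E
```

```text
1 [ 0.22  0.02 -0.38  1.17  0.   -2.98] [ 0.19  0.43 -0.31  0.83  0.   -3.01] [ 0.22  0.2  -0.66  0.71  0.   -2.98]
-1 [ 0.22  0.02 -0.38  1.17  0.    0.16] [ 0.19  0.43 -0.31  0.83  0.    0.13] [ 0.22  0.2  -0.66  0.71  0.    0.16]
-1 26.675 [445.02  97.01 260.03]
[array([205.73, 162.91]), array([428.89, 165.94]), array([317.89, 171.25]), array([258.47, 246.84]), array([323.11, 239.7 ]), array([388.24, 261.19])]
```

View pics/w4.png

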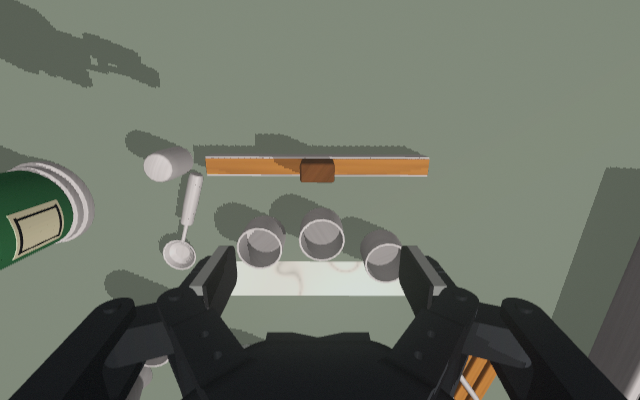

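The wrist view shows the bar from (206,165) to (429,167), its block at (317,170), cup rims at (259,247), (322,240) and (385,262), and the band below them.

Run:
```python
from h import *
I=arm.camera_info("wrist");I["pose"]=np.load("w4pose.npy");im=cv2.imread("pics/w4.png");hsv=cv2.cvtColor(im,cv2.COLOR_BGR2HSV)
roi=np.zeros(im.shape[:2],np.uint8);roi[140:200,195:440]=1
bar=((hsv[...,0]<20)&(hsv[...,1]>90)&(hsv[...,2]>130)).astype(np.uint8)*roi;blk=((hsv[...,0]<20)&(hsv[...,1]>80)&(hsv[...,2]<125)).astype(np.uint8)*roi
for nm,m,z in(("bar",bar,30),("blk",blk,72)):
    pts=np.argwhere(m)[:,::-1];w=np.array([onz(I,*p,z)[:2] for p in pts],np.float32);print(nm,len(pts),cv2.minAreaRect(w))
pts=np.argwhere(bar)[:,::-1];w=np.array([onz(I,*p,30)[:2] for p in pts])
for lo,hi in((-60,-10),(0,50),(150,200),(200,240)):
    k=w[(w[:,1]>lo)&(w[:,1]<hi)];print(lo,hi,np.percentile(k[:,0],[1,50,99]),k[:,1].min(),k[:,1].max())
for u,v in((259,247),(322,240),(385,262)):print(onz(I,u,v,50))
roi[:]=0;roi[255:300,240:395]=1
b=((hsv[...,2]>200)&(hsv[...,1]<40)).astype(np.uint8)*roi
for c in(280,290,310,340,350):
    r=np.where(b[:,c])[0];print("band",c,onz(I,c,r.min()-.5,0)[:2],onz(I,c,r.max()+.5,0)[:2],((onz(I,c,r.max()+.5,0)[:2]-BC)@EX))
```

```text
bar 2924 ((441.915283203125, 95.8368148803711), (21.16102409362793, 298.7943420410156), 2.9279258251190186)
blk 715 ((441.9128723144531, 39.687015533447266), (26.752235412597656, 153.25636291503906), 3.274216890335083)
-60 -10 [438.48 448.82 459.35] -53.73381256700543 -10.008982011654297
0 50 [435.25 445.69 456.29] 0.5858302932834221 49.21803729476308
150 200 [426.75 437.75 449.05] 150.00087524868167 199.9981997848921
200 240 [424.38 435.22 446.29] 200.1531013038541 239.94273572510298
[556.2   21.74  50.  ]
[540.55 108.5   50.  ]
[569.55 199.59  50.  ]
band 280 [593.86  45.2 ] [668.88  46.55] 33.35625460948187
band 290 [605.56  61.55] [667.92  63.32] 33.36517290316141
band 310 [603.71  93.78] [666.01  96.85] 33.38300981361901
band 340 [600.95 142.13] [663.13 147.16] 33.4097659870795
band 350 [600.03 158.25] [662.17 163.93] 33.41868492698087
```

```bash
cat >> h.py <<'E'
def bpose(ex,ey,z): return [*(BC+(ex-3)*EX+ey*EY),z]   # TCP for bar centre at (ex,ey) in band frame
ZG=47.
E
python3 - <<'E'
from h import *
a=np.radians(2.93);c=np.array([441.9,95.8])-3*np.array([np.cos(a),np.sin(a)])
arm.move_to([*c,110],down(a,-1));arm.servo_line([*c,ZG],rate=90)
arm.command_gripper(20,grip_force=60)
print(arm.get_opening(),arm.get_gripper_force(),arm.get_clock())
arm.servo_line([*c,ZG+2.5],rate=20)
e=[(BC*0+c-BC)@EX+3,(c-BC)@EY];print(e)
arm.servo_line(bpose(-172,-5,ZG+2.5),rate=60,frame=down(BA,-1))
print(arm.get_contact_force(),arm.get_opening())
arm.servo_line(bpose(-46.5,-5,ZG+2.5),rate=55)
print(arm.get_contact_force(),arm.get_clock(),arm.get_position(),bpose(-46.5,-5,ZG+2.5))
cv2.imwrite("pics/scene2.png",arm.camera("scene"));cv2.imwrite("pics/side2.png",arm.camera("side"))
x=cv2.imread("pics/scene2.png")[160:350,240:440];y=cv2.imread("pics/side2.png")[190:370,200:400]
cv2.imwrite("pics/both2.png",np.hstack([cv2.resize(x,(400,380),interpolation=2),cv2.resize(y,(400,360),interpolation=2)[:360] if 0 else cv2.resize(y,(400,380),interpolation=2)]))
E
```

```text
40.62008768529007 61.83839678764343 28.65
[np.float64(-190.41165586483297), np.float64(-15.545571219474484)]
[-0.49 -1.4  -2.98] 40.833892891426174
[-0.88 -0.9  -1.7 ] 31.8583 [581.84 114.45  49.54] [np.float64(581.9699002124034), np.float64(114.45887158243127), 49.5]
```

View pics/both2.png

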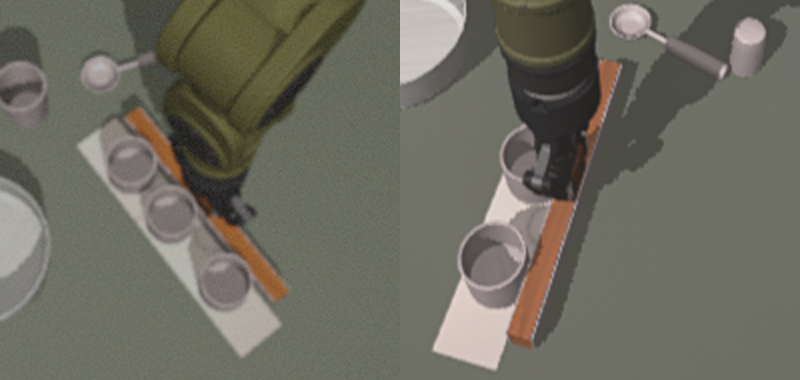

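The cups stand in a row against the bar on the band; rim centres in the scene half are (132,163), (171,213) and (224,280).

Run:
```python
from h import *
I=arm.camera_info("scene")
for u,v in((132,163),(171,213),(224,280)):
    p=onz(I,240+u/2,160+v/2,50)[:2]-BC;print(p@EX,p@EY)
I=arm.camera_info("side")  # y half: x scale 2, y scale 380/180
p=onz(I,200+(492-400)/2,190+257*180/380,50)[:2]-BC;print("side c",p@EX,p@EY)
im=cv2.imread("pics/side2.png");hsv=cv2.cvtColor(im,cv2.COLOR_BGR2HSV)
m=((hsv[...,2]>150)&(hsv[...,1]<60)).astype(np.uint8)
for v in(342,346,350,354):
    r=np.where(m[v,200:270])[0]+200;print(v,[(onz(I,u,v,0)[:2]-BC)@EX for u in(r.min()-.5,r.max()+.5)])
```

```text
-3.2329981440866264 -93.5871726678539
-2.5900389351047637 -13.418665819267403
-2.4698747439683277 89.87390763094652
side c -6.93502018116422 91.99126035367635
342 [np.float64(31.558592930362806), np.float64(-55.29328672659249)]
346 [np.float64(32.113267683530545), np.float64(-56.001201886494925)]
350 [np.float64(32.66068693941308), np.float64(-33.02627702215027)]
354 [np.float64(33.20099213273622), np.float64(-32.06054189719959)]
```

Run:
```python
from h import *
arm.servo_line(bpose(-43.8,-5,ZG+2.5),rate=20)
arm.servo_line(bpose(-125,-5,ZG+2.5),rate=60)
arm.servo_line(bpose(-125,-5,170),rate=200)
arm.servo_line(bpose(-125,-5,250),rate=200)
I=arm.camera_info("wrist");im=arm.camera("wrist");cv2.imwrite("pics/w5.png",im);np.save("w5pose.npy",I["pose"])
print(arm.get_clock(),arm.get_opening())
```

```text
35.0917 40.745871693494124
```

View pics/w5.png

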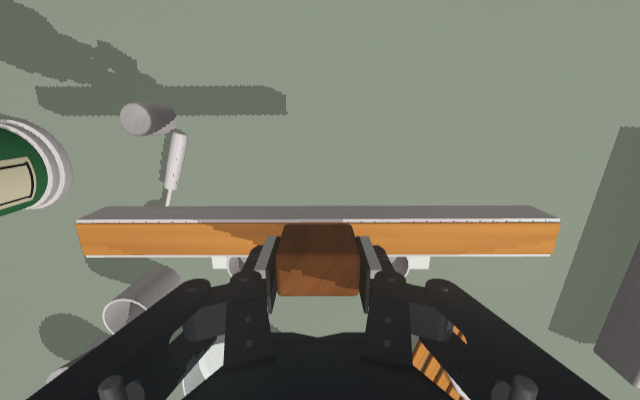

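The held bar hides the cups from the wrist camera, so I'll retreat toward the robot and check with the fixed cameras.

Run:
```python
from h import *
arm.servo_line(bpose(-190,-5,250),rate=200)
arm.servo_line(bpose(-190,-5,ZG+12),rate=200)
s=arm.camera("scene");d=arm.camera("side");cv2.imwrite("pics/scene3.png",s);cv2.imwrite("pics/side3.png",d)
x=cv2.resize(s[190:340,260:400],None,fx=2.85,fy=2.85,interpolation=2);y=cv2.resize(d[205:370,205:335],None,fx=2.85,fy=2.85,interpolation=2)
o=np.zeros((480,780,3),np.uint8);o[:x.shape[0],:x.shape[1]]=x;o[:y.shape[0],400:400+y.shape[1]]=y;cv2.imwrite("pics/both3.png",o);print(arm.get_clock())
```

```text
36.775
```

View pics/both3.png

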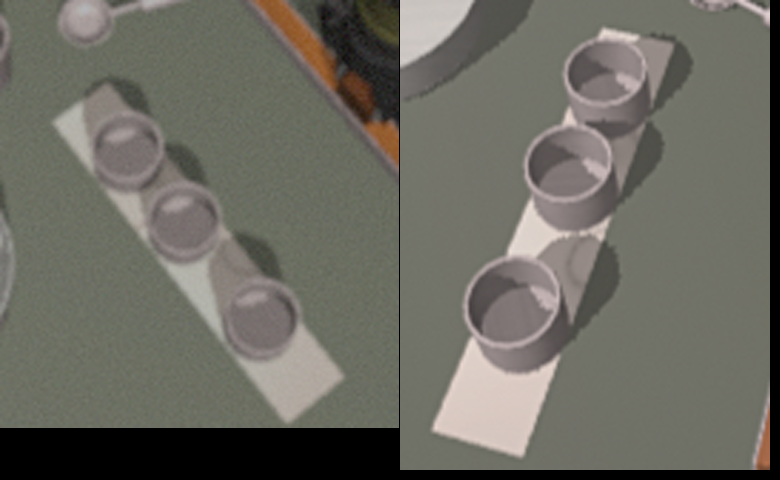

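The three cups stand upright on the band; scene rims are at (128,150), (183,222) and (260,318), side rims at (607,80), (570,168) and (514,303).

Run:
```python
from h import *
S=arm.camera_info("scene");D=arm.camera_info("side")
s=lambda u,v:(260+u/2.85,190+v/2.85);d=lambda u,v:(205+(u-400)/2.85,205+v/2.85)
B=lambda p:np.array([(p[:2]-BC)@EX,(p[:2]-BC)@EY])
for a,b in(((128,150),(607,80)),((183,222),(570,168)),((260,318),(514,303))):
    print(B(onz(S,*s(*a),50)),B(onz(D,*d(*b),50)),B(tri([ray(S,*s(*a)),ray(D,*d(*b))])))
print("scene corners",*[B(onz(S,*s(*c),0)) for c in((343,376),(289,423),(53,123))])
print("side corners",*[B(onz(D,*d(*c),0)) for c in((433,430),(524,457),(605,29))])
```

```text
[  0.71 -92.91] [ -6.58 -90.56] [ -2.07 -96.86]
[  2.08 -12.61] [ -5.61 -12.09] [ -0.93 -16.18]
[ 1.38 91.65] [-4.81 91.71] [-0.97 89.61]
scene corners [-32.02 170.47] [ 30.07 172.  ] [  32.06 -167.81]
side corners [ 29.8  168.53] [-34.16 168.87] [  27.86 -170.41]
```

Run:
```python
from h import *
arm.servo_line(bpose(-190,-5,ZG+.5),rate=60);print(arm.get_contact_force())
arm.command_gripper(85)
arm.servo_line(bpose(-190,-5,150),rate=150);arm.servo_line(bpose(-160,-5,300),rate=250)
arm.pause(.3)
I=arm.camera_info("wrist");im=arm.camera("wrist");cv2.imwrite("pics/w6.png",im);np.save("w6pose.npy",I["pose"]);print(arm.get_clock())
hsv=cv2.cvtColor(im,cv2.COLOR_BGR2HSV)
for e in((0,-93),(0,-13),(0,91)): print(proj(I,[*(BC+e[0]*EX+e[1]*EY),50]))
```

```text
[ 1.29  1.2  -0.97]
39.5667
[262.13 268.53]
[312.71 268.52]
[378.46 268.51]
```

View pics/w6.png

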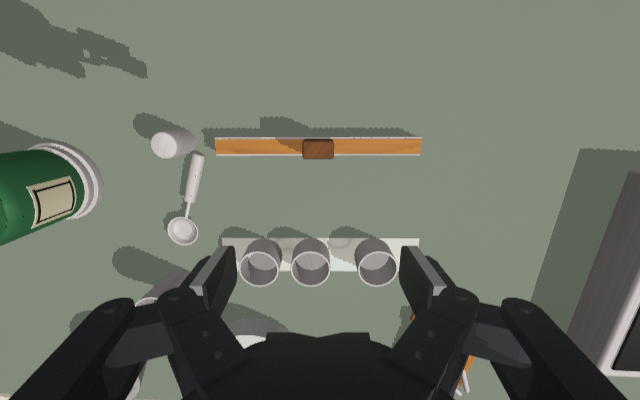

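The wrist view shows rims at about (260,267), (311,267) and (377,267), with the bar lying flat at rows 137–156, clear of the cups. I'll measure the row offset more finely.

Run:
```python
from h import *
I=arm.camera_info("wrist");im=cv2.imread("pics/w6.png");g=cv2.cvtColor(im,cv2.COLOR_BGR2GRAY).astype(int)
B=lambda u,v,z:(onz(I,u,v,z)[:2]-BC)@EX
for u in(261,311,377):print(u,g[232:292,u].tolist())
for u in(228,287,341,350,412):print(u,g[232:282,u].tolist())
for v in(236,238,270,272,285,287,288):print(v,B(318,v,0),B(318,v,50))
```

```text
261 [136, 136, 136, 119, 100, 112, 113, 106, 103, 103, 103, 102, 102, 102, 102, 103, 103, 103, 101, 119, 175, 175, 147, 147, 148, 149, 150, 150, 149, 148, 148, 148, 147, 148, 147, 146, 146, 131, 105, 97, 99, 99, 100, 99, 100, 100, 102, 102, 103, 102, 100, 101, 100, 165, 174, 143, 135, 136, 136, 135]
311 [137, 136, 137, 136, 119, 99, 102, 104, 103, 104, 104, 101, 103, 103, 104, 104, 103, 104, 104, 161, 189, 174, 155, 155, 154, 154, 154, 153, 152, 151, 152, 151, 153, 153, 154, 155, 155, 159, 136, 101, 100, 102, 103, 102, 103, 101, 101, 102, 103, 101, 101, 101, 100, 165, 174, 143, 136, 137, 136, 136]
377 [137, 137, 137, 137, 137, 134, 118, 103, 102, 103, 104, 103, 104, 104, 104, 104, 103, 102, 102, 169, 189, 170, 160, 158, 157, 159, 157, 158, 158, 155, 155, 157, 156, 155, 157, 160, 149, 121, 103, 102, 101, 102, 102, 102, 103, 103, 103, 104, 104, 103, 102, 100, 102, 172, 178, 143, 137, 136, 137, 137]
228 [99, 98, 100, 100, 100, 121, 155, 168, 168, 168, 167, 168, 167, 141, 83, 47, 42, 40, 41, 39, 44, 46, 44, 46, 45, 44, 45, 43, 46, 45, 45, 46, 45, 45, 44, 45, 44, 45, 44, 43, 44, 44, 42, 4
[... 598 characters left out ...]
 165, 168, 170, 171, 171, 172, 171, 172, 172, 173, 173, 174, 173, 173, 174, 174, 174, 174, 174, 202, 218, 218, 218, 218, 219, 218, 210, 175, 137, 137, 137, 136, 137, 137, 137, 137, 137, 137]
412 [137, 137, 137, 136, 136, 133, 188, 213, 213, 213, 213, 213, 213, 180, 111, 99, 100, 99, 99, 99, 99, 84, 58, 45, 44, 44, 43, 43, 41, 41, 42, 41, 42, 40, 41, 40, 41, 40, 40, 40, 40, 41, 41, 39, 38, 41, 39, 38, 39, 41]
236 -32.461287478478916 -55.65365270932684
238 -28.69810131558951 -52.31648700186634
270 33.93093359616881 3.2224787978991163
272 38.002818310396506 6.833396101713771
285 64.94746135203535 30.72770663172495
287 69.16774102029449 34.470219485246304
288 71.28552057398292 36.348250758911384
```

```bash
python3 -c "
from cell import arm
print(arm.close_job())"
```

```text
the job is handed in; nothing more can be done
None
```

I handed the job in at about 40 s: the jar's label faces front to within about 1°, the three cups stand upright in a straight row about 1 mm (by the wrist camera) off the band's centre line, and the straightedge lies flat and clear of the cups, with the tumbler, shaker and spoon left alone.

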